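Set out the staining station

ROBOT

A 6-joint arm with a two-finger parallel gripper is mounted at the origin on a cart in front of the work surface, level with it; the furniture and walls round the work are solid. World frame = base frame: x ahead of the robot, y to its left, z up, the work surface at z = 0. Lengths are in mm, angles in rad, forces in N, time in s.
With the tool pointing down it reaches from about 350 to 975 mm from the base axis. Payload 17.4 kg.
Tool frame: the origin (TCP) lies on the centre line of the jaws, within the pads' length; the fingertips stand 25 mm ahead of it and the grasp point (between the pads) lies 6 mm ahead of it; z points along the fingers, y is the line along which they close (so a half turn about z gives the same grasp; the last joint's range is limited). The gripper opens to 85 mm and grips with 20 to 120 N. Pads are 22 mm wide; open, the fingers measure 114 mm over their backs; the gripper's body (76 mm by 85 mm) begins 54 mm behind the grasp point. The pads swing forward as they close: fully open they stand 13 mm farther back than shut.
Start: joints at [-1.228, 0.116, 1.442, -0, 1.584, -0.038], TCP at [250.864, -626.658, 256.303] pointing down, gripper open.
Joint ranges: [-2.83, 2.83], [-0.83, 2.19], [0.07, 2.5], [-1.14, 4.28], [0.01, 3], [-2.97, 2.97]. Speed limits (rad/s): [1.89, 1.89, 2.22, 3.14, 3.14, 3.14].

INTERFACE

Orientations are given as a unit quaternion [x, y, z, w].
In Python, from plant import robot, optics gives the robot as it stands.
- The arm moves only by the tool step_arm, never from a script. Its argument "commands" is a list that holds one entry, the list of rows, each a list of 5 numbers: the finger opening in m, from 0 to 0.0854, then the shift along the tool's x, y, z in m, then the turn about the tool's z in degrees. A call has 1 to 20 rows; each row shifts and turns the commanded pose from where the row before left it, along the tool's axes as they then stand; what a row does not reach is not made up. A row lasts 1/8 s, in which the tool goes at most 62.5 mm and 10.7 degrees, less where a joint would pass 70% of its speed; a pose out of reach is approached as far as the arm can. A call is refused whole if a number of a shift passes 0.0625 or a number of a turn 10.7, either way. A call with a gripper value outside its range is refused whole. The fingers move at their own pace and stop on an object; the grip force is fixed at half the most. Time passes only in rows, so rows that do not move let the fingers close. It gives the time, the measured TCP pose, the force, the opening and the grip force at its end, in the units of the state.
- robot.sense(): the state, without advancing time (a new reading comes with each control period).
- optics.grab_frame(name): name is "side" or "top"; returns (picture, depth): 420x560x3 uint8, red, green, blue; 420x560 float32, mm along the optical axis (not along the pixel's ray), 0 where there is no reading.
- optics.camera_info(name): a dict with "intrinsics" (3x3 intrinsics, pixels), "R" (3x3) and "t" (3): a world point X has camera coordinates R X + t. Camera axes: x right, y down, z forward; pixel columns grow to the right and rows downward; lengths in mm; the calibration is good to about 2 mm. A picture is of the moment at which its call begins. camera_info takes no time and is no camera call.
- robot.finish_job(): hands the job in; it is judged then, once.
The state is a dict: "clock": time; "joint_pos": joint angles; "dq": joint speeds; "joint_torque": joint torques, N m; "position": TCP position; "tool_rot": TCP orientation; "contact_force": force on the tool from outside, world axes, zero at the start; "torque": the same for the moment, N m; "grip_width": opening from 0.0 (shut) to 1.0 (fully open); "finger_force": force on a finger pad.
Only numpy, scipy, OpenCV 4.12 (cv2) and the standard library are available. Lean on these libraries where they do the work, as an engineer would, in place of code of your own. Each camera call takes 0.05 s, during which the arm holds its last target. There are 200 camera calls.

TASK

Set out the staining station: stand the centrifuge tube, the amber jar, the blue-capped reagent bottle and the tray of dyes each in the black holder whose pocket matches it in shape and size, so that each sits upright right down on the floor of its own pocket. Set them down rather than dropping them, do not tip them over, and leave the specimen jar and the stoppered flask behind the holders where they are.

Things in the scene. Friction and masses are not known exactly. Their poses are not given: they have to be found in the camera images.
- tube: loose centrifuge tube standing upright, 116 mm tall, about 50 g: clear tube 28 mm in diameter with a blue screw cap 34 mm in diameter over the top 14 mm (102 to 116 mm above the origin). Can be gripped by the cap. Origin at the centre of its underside, z up along its axis; turning it about z makes no difference.
- jar: loose squat amber-brown jar standing upright, 80 mm tall, about 160 g: body 56 mm in diameter up to about 62 mm, above it a blue screw cap 48 mm in diameter. Origin at the centre of its underside, z up along its axis; turning it about z makes no difference.
- bottle: loose clear glass reagent bottle standing upright, 142 mm tall, about 220 g: body 72 mm in diameter with sloping shoulders, and a blue screw cap 46 mm in diameter over the top 24 mm (118 to 142 mm above the origin). Grip it by the cap. Origin at the centre of its underside, z up along its axis; turning it about z makes no difference.
- dyes: loose white oblong tray of six little dye vials, about 120 g: 62 mm along its x, 150 mm along its y, solid body 22 mm high; a row of coloured vial caps along its y axis rises to 30 mm. Can be gripped across its 62 mm width at the middle of its length. Origin at the centre of its underside, z up. Either way round fits its holder.
- holder_small_round: holder: 62 x 62 mm black plastic plate, 11 mm high, screwed down and immovable, with one round 44 mm diameter pocket in the middle, 8 mm deep, lined with cork (pocket floor 3 mm above the worktop). Origin at the centre of the plate's underside, directly below the pocket's centre; z up.
- holder_medium_round: holder: 87 x 87 mm black plastic plate, 11 mm high, screwed down and immovable, with one round 71 mm diameter pocket in the middle, 8 mm deep, lined with cork (pocket floor 3 mm above the worktop). Origin at the centre of the plate's underside, directly below the pocket's centre; z up.
- holder_large_round: holder: 104 x 104 mm black plastic plate, 11 mm high, screwed down and immovable, with one round 88 mm diameter pocket in the middle, 8 mm deep, lined with cork (pocket floor 3 mm above the worktop). Origin at the centre of the plate's underside, directly below the pocket's centre; z up.
- holder_oblong: holder: 94 mm along its x, 182 mm along its y black plastic plate, 11 mm high, screwed down and immovable, with one oblong, 78 mm (x) by 166 mm (y) pocket in the middle, 8 mm deep, lined with cork (pocket floor 3 mm above the worktop). Origin at the centre of the plate's underside, directly below the pocket's centre; z up.
- specimen_jar: bystander: loose black-capped specimen jar with grey contents, 56 mm in diameter, 88 mm tall, standing behind the holders. Leave it alone. Origin at the centre of its underside.
- stoppered_flask: bystander: loose small clear conical flask with a glass stopper, 51 mm in diameter, 101 mm tall, standing behind the holders. Leave it alone. Origin at the centre of its underside.
Things that resemble listed ones, but are neither listed nor needed, are in the scene too. Of the things that look like the dyes, take the one that is farthest to the robot's left at the start.

How it is judged:
By the outcome, as a careful person would: the job done as asked, in the order asked, and still so for the second after the job is handed in, with the robot touching nothing.
It also fails if it takes over 96 s, if anything falls off the work surface, if the arm or the gripper's body presses on something with over 40 N, if the wrist force passes 120 N, or if a joint passes its speed limit or range.

## Working session

There is one attempt and no reset: what is moved stays moved. The work goes in short steps, Python scripts to look and compute and a tool call to move; the robot and the scene stay as the last step left them, time stands still between calls to the robot, and variables do not carry over. Pictures are saved under pics/ and viewed, at most 14 in all, crops included, and the job is handed in when it is done.

Besides the shell and the picture viewer there is one more tool, called after "Call:" as a command line: name --argument value ..., lists and objects as JSON in quotes. step_arm: Moves the arm, as the interface text tells. Its arguments: {"type":"object","properties":{"commands":{"type":"array"}},"required":["commands"]}

```bash
mkdir -p pics; ls
python3 - <<'E'
from plant import robot, optics
import cv2,numpy as np
for n in("top","side"):
    p,d=optics.grab_frame(n); cv2.imwrite(f"pics/{n}0.png",p[:,:,::-1]); np.save(f"{n}0.npy",d); np.save(f"{n}0p.npy",p)
    c=optics.camera_info(n); print(n,c['intrinsics'],c['R'],c['t'])
s=robot.sense();print(s['clock'],s['position'],s['tool_rot'])
E
```

```text
pics
top [[449.49254948   0.         278.84976906]
 [  0.         449.49254948 209.21483328]
 [  0.           0.           1.        ]] [[ 0.0086296  -0.99993142 -0.0079168 ]
 [-0.9981252  -0.00813373 -0.06066245]
 [ 0.0605939   0.00842545 -0.99812694]] [ -94.50346674  540.84367421 1268.55742429]
side [[429.59576223   0.         281.48866966]
 [  0.         429.59576223 206.79062668]
 [  0.           0.           1.        ]] [[-0.87518611 -0.48314046  0.02499142]
 [-0.29360005  0.48936594 -0.82116989]
 [ 0.38451045 -0.72601396 -0.57013634]] [418.07005167 244.64981582 947.66290732]
0.1 [ 250.82075287 -626.51182104  255.65079639] [ 9.81923427e-01  1.89277895e-01 -8.10148164e-05 -5.04930632e-04]
```

View pics/top0.png

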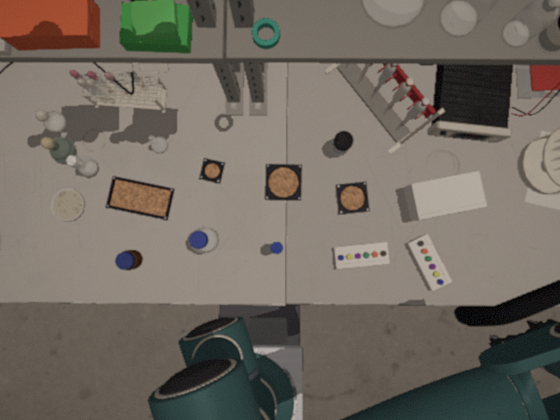

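View pics/side0.png

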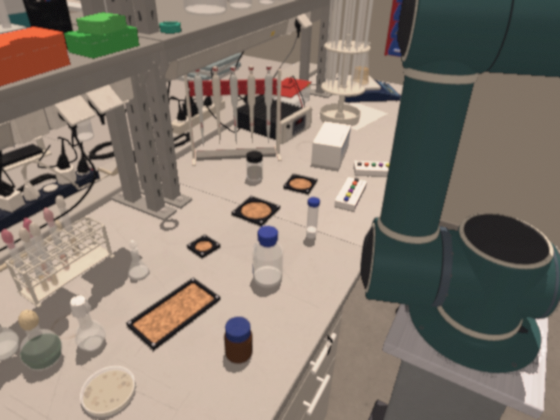

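The top view shows:
- Blue caps: bottle (199,240), tube (277,248) and jar (126,260).
- Dye trays: one at (362,256) and a look-alike at (429,262). The robot's left is image left, so I want (362,256).
- Holders: oblong (140,197), small (212,171), large (283,182) and medium (352,198).
- Bystanders: black-capped jar (343,141) and flask (158,145).

The side view agrees, and I see no second blue-capped tube, jar or bottle in it. Next I measure positions and take a close crop.

```bash
cat > h.py <<'E'
import numpy as np,cv2
from plant import robot,optics
def cloud(n,d):
    c=optics.camera_info(n);K,R,t=c['intrinsics'],np.array(c['R']),np.array(c['t'])
    v,u=np.mgrid[:d.shape[0],:d.shape[1]]
    P=np.stack([(u-K[0,2])/K[0,0]*d,(v-K[1,2])/K[1,1]*d,d],-1)
    return (P-t)@R
def plane(n,uv,z):
    c=optics.camera_info(n);K,R,t=c['intrinsics'],np.array(c['R']),np.array(c['t'])
    uv=np.atleast_2d(uv);r=np.c_[uv,np.ones(len(uv))]@np.linalg.inv(K).T@R
    o=-R.T@t;return (o+r*((z-o[2])/r[:,2])[:,None])
def blob(mask,u,v,r):
    m=np.zeros(mask.shape,np.uint8);m[v-r:v+r,u-r:u+r]=mask[v-r:v+r,u-r:u+r];return m
def masks(p):
    h=cv2.cvtColor(p,cv2.COLOR_RGB2HSV).astype(int)
    blue=(h[...,0]>100)&(h[...,0]<130)&(h[...,1]>120)&(h[...,2]>50)
    cork=(h[...,0]<22)&(h[...,1]>70)&(h[...,2]>80)
    black=h[...,2]<50
    white=(h[...,2]>185)&(h[...,1]<40)
    return blue,cork,black,white
E
python3 - <<'E'
from h import *
p=np.load('top0p.npy');d=np.load('top0.npy');W=cloud('top',d)
b,c,k,w=masks(p)
for n,u,v,z,r in(('tube',277,248,116,14),('jar',126,260,80,18),('bottle',199,240,142,18)):
    m=blob(b,u,v,r)>0;q=W[m];zz=q[:,2];top=m&(np.abs(W[...,2]-z)<7)
    vu=np.argwhere(top)[:,::-1]
    (cc,rad)=cv2.minEnclosingCircle(vu.astype(np.float32)) if len(vu) else ((0,0),0)
    print(n,len(q),'zq',np.percentile(zz,[5,50,95]).round(),'ntop',top.sum(),'xy',W[top].mean(0).round(1),plane('top',[cc],z).round(1),'rad',rad)
for n,u,v,r in(('small',212,171,16),('med',352,198,22),('large',283,182,26),('obl',140,197,36)):
  for nm,M,z in(('cork',c,3),('plate',k|c,11)):
    m=blob(M,u,v,r);cs,_=cv2.findContours(m,cv2.RETR_EXTERNAL,cv2.CHAIN_APPROX_NONE);C=max(cs,key=cv2.contourArea)
    q=plane('top',C[:,0,:].astype(float),z)[:,:2].astype(np.float32)
    R=cv2.minAreaRect(q);print(n,nm,np.round(R[0],1),np.round(R[1],1),round(R[2],1),W[m>0][:,2].mean().round(1))
for u,v in((362,256),(429,262)):
    m=np.zeros(w.shape,bool);m[v-32:v+32,u-34:u+34]=True
    m&=(W[...,2]>14)&(W[...,2]<40);m=m.astype(np.uint8)
    n,l,s,ce=cv2.connectedComponentsWithStats(m);m=(l==1+np.argmax(s[1:,4]))
    vu=np.argwhere(m)[:,::-1].astype(float)
    R=cv2.minAreaRect(plane('top',vu,22)[:,:2].astype(np.float32));print('tray',np.round(R[0],1),np.round(R[1],1),R[2],W[m][:,2].mean())
for u,v in((343,141),(158,145),(224,122),(225,50),(440,195)):print('misc',u,v,W[v,u].round())
i=np.hstack([cv2.resize(p[v-30:v+30,u-40:u+40],None,fx=5,fy=5) for u,v in((362,256),(429,262))])
i2=np.hstack([cv2.resize(p[v-30:v+30,u-40:u+40],None,fx=5,fy=5) for u,v in((199,240),(126,255))])
cv2.imwrite('pics/crop1.png',np.vstack([i,i2])[:,:,::-1])
E
```

```text
tube 89 zq [113. 116. 120.] ntop 88 xy [435.1 -84.4 116.1] [[435.1 -84.4 116. ]] rad 5.309399127960205
jar 176 zq [72. 80. 84.] ntop 165 xy [396.9 325.8  79.8] [[396.3 325.2  80. ]] rad 8.25986385345459
bottle 210 zq [137. 141. 145.] ntop 208 xy [454.6 115.4 141.4] [[455.3 115.4 142. ]] rad 8.323442459106445
small cork [655.  105.4] [41.1 40.7] 1.0 4.3
small plate [653.  105.4] [57.  57.1] 77.0 11.3
med cork [ 578.1 -300.8] [66.7 69.3] 0.4 6.2
med plate [ 577.4 -299.4] [80.4 82.6] 6.9 8.0
large cork [ 621.6 -101.2] [86.3 86.3] 45.5 7.1
large plate [ 620.7 -101.2] [98.5 97.8] 0.3 9.6
obl cork [573. 313.] [166.4  78.8] 78.9 9.4
obl plate [572.2 311.3] [178.3  88.6] 78.8 9.6
tray [ 413.  -322.8] [ 62.3 150.8] 6.203267574310303 23.322059158396037
tray [ 395.  -513.5] [150.5  64.5] 26.722375869750977 23.17072154341375
misc 343 141 [ 725. -264.   85.]
misc 158 145 [720. 254.  39.]
misc 224 122 [798.  73.  -2.]
misc 225 50 [868.  27. 344.]
misc 440 195 [ 580. -526.   84.]
```

View pics/crop1.png

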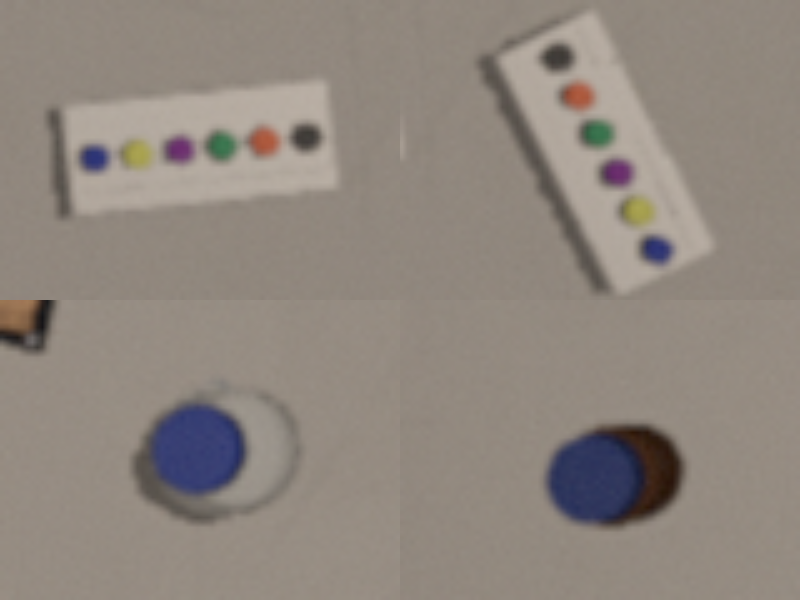

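The crops show the wanted tray on the left, with its long axis about 6° off y, and the look-alike on the right turned about 27°. The bottle and jar caps are sharp. All the measured sizes and heights match the listed ones. Order: tube, jar, bottle, dyes. First I turn the tool square to the world and move above the tube.

Call:
step_arm --commands '[[[0.085,0,0,0,7.25],[0.085,0,0,0,7.25],[0.085,0,0,0,7.25],[0.085,0.0153,-0.0452,0.0063,0],[0.085,0.0153,-0.0452,0.0063,0],[0.085,0.0153,-0.0452,0.0063,0],[0.085,0.0153,-0.0452,0.0063,0],[0.085,0.0153,-0.0452,0.0063,0],[0.085,0.0153,-0.0452,0.0063,0],[0.085,0.0153,-0.0452,0.0063,0],[0.085,0.0153,-0.0452,0.0063,0],[0.085,0.0153,-0.0452,0.0063,0],[0.085,0.0153,-0.0452,0.0063,0],[0.085,0.0153,-0.0452,0.0063,0],[0.085,0.0153,-0.0452,0.0063,0],[0.085,0,0,0,0],[0.085,0,0,0,0]]]'

```text
clock: 2.22
position: [433.7, -84.2, 180.6]
tool_rot: [1.0, 0.001, -0.0, 0.0]
contact_force: [0.0, 0.1, -0.4]
grip_width: 0.995
finger_force: 0.0
```

Call:
step_arm --commands '[[[0.085,0.001,0,0.0165,0],[0.085,0,0,0.0165,0],[0.085,0,0,0.0165,0],[0.085,0,0,0.0165,0],[0.085,0,0,0,0],[0.05,0,0,0,0],[0.04,0,0,0,0],[0.02,0,0,0,0],[0.02,0,0,0,0],[0.02,0,0,0,0],[0.02,0,0,0,0],[0.02,0,0,0,0]]]'

```text
clock: 3.72
position: [435.2, -84.1, 115.5]
tool_rot: [1.0, 0.001, 0.001, 0.0]
contact_force: [-0.1, -0.2, 5.3]
grip_width: 0.364
finger_force: 59.5
```

Run:
```python
from h import *
p,d=optics.grab_frame('side');cv2.imwrite('pics/s1.png',cv2.resize(p[150:310,210:420],None,fx=3.5,fy=3.5)[:,:,::-1])
s=robot.sense();print(s['grip_width'],s['finger_force'],s['position'],s['contact_force'])
```

```text
0.3658130720756307 59.47444888937753 [435.20483134 -84.13747841 115.49215289] [-0.0358637   0.30008423  5.80333376]
```

View pics/s1.png

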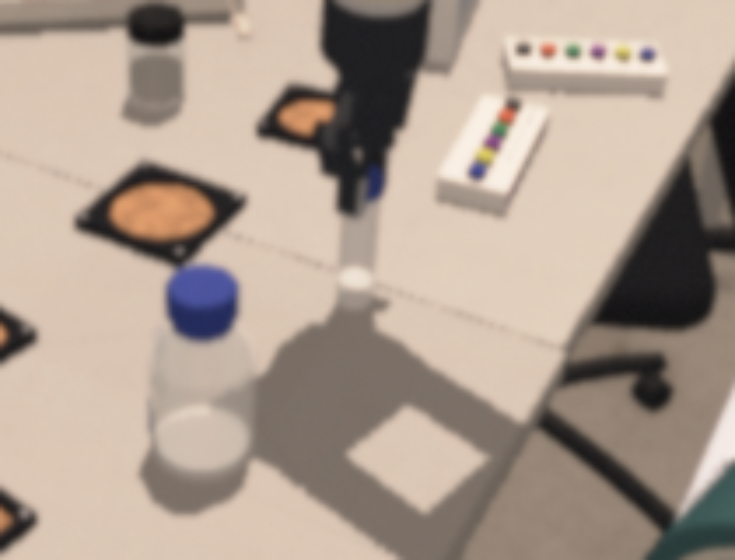

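The crop shows the cap between the pads and the tube upright, and the grip force reads 59 N. Now lift and carry it to the small holder.

Call:
step_arm --commands '[[[0.02,0,0,-0.01,0],[0.02,0,0,-0.025,0],[0.02,0,0,-0.025,0],[0.02,0.0273,-0.0237,0,0],[0.02,0.0273,-0.0237,0,0],[0.02,0.0273,-0.0237,0,0],[0.02,0.0273,-0.0237,0,0],[0.02,0.0273,-0.0237,0,0],[0.02,0.0273,-0.0237,0,0],[0.02,0.0273,-0.0237,0,0],[0.02,0.0273,-0.0237,0,0],[0.02,0,0,0,0],[0.02,0,0,0.02,0],[0.02,0,0,0.018,0],[0.02,0,0,0,0],[0.02,0,0,0,0]]]'

```text
clock: 5.78
position: [652.9, 105.5, 137.0]
tool_rot: [1.0, 0.0, 0.0, -0.0]
contact_force: [0.1, -1.0, -0.2]
grip_width: 0.368
finger_force: 59.5
```

Run:
```python
from h import *
p,d=optics.grab_frame('side');cv2.imwrite('pics/s2.png',cv2.resize(p[140:280,130:300],None,fx=4,fy=4)[:,:,::-1])
s=robot.sense();print(s['grip_width'],s['finger_force'],s['position'],s['contact_force'])
```

```text
0.3651664244703344 59.53459727199515 [653.1148436  105.65464781 137.37596541] [-0.1951514   0.48977716 -0.63357497]
```

View pics/s2.png

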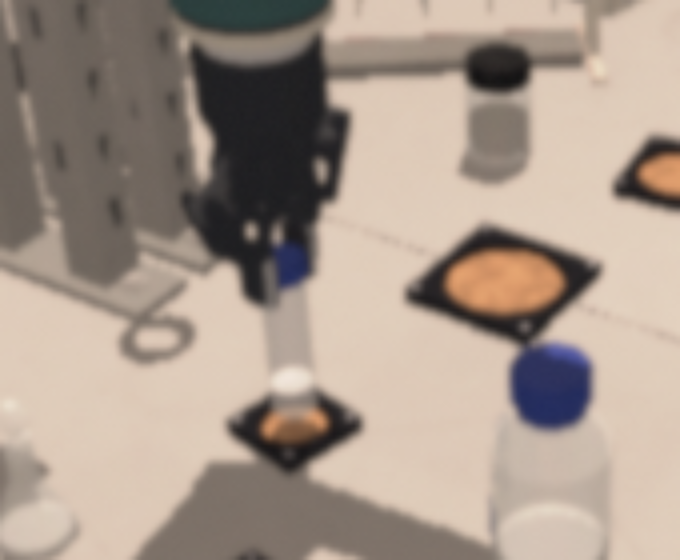

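The tube hangs over the small holder's cork at crop pixel (295,425). Lower it gently.

Call:
step_arm --commands '[[[0.02,0.001,0,0.01,0],[0.02,0,0,0.004,0],[0.02,0,0,0.002,0],[0.02,0,0,0.001,0],[0.02,0,0,0.001,0],[0.02,0,0,0,0]]]'

```text
clock: 6.58
position: [654.0, 105.8, 118.8]
tool_rot: [1.0, 0.001, 0.0, -0.0]
contact_force: [0.3, 0.1, 0.2]
grip_width: 0.364
finger_force: 59.5
```

Call:
step_arm --commands '[[[0.02,0,0,0.0005,0],[0.02,0,0,0.0005,0],[0.02,0,0,0,0]]]'

```text
clock: 6.95
position: [654.3, 105.9, 118.5]
tool_rot: [1.0, 0.001, 0.001, -0.0]
contact_force: [0.1, -0.2, 6.2]
grip_width: 0.359
finger_force: 60.1
```

Contact at 6 N, so the tube is on the floor. Release it and rise.

Call:
step_arm --commands '[[[0.035,0,0,0,0],[0.045,0,0,0,0],[0.06,0,0,0,0],[0.07,0,0,0,0],[0.08,0,0,0,0],[0.08,0,0,-0.015,0],[0.08,0,0,-0.035,0],[0.08,0,0,-0.04,0],[0.08,-0.0286,-0.0244,0,0],[0.08,-0.0286,-0.0244,0,0],[0.08,-0.0286,-0.0244,0,0],[0.08,-0.0286,-0.0244,0,0],[0.08,-0.0286,-0.0244,0,0],[0.08,-0.0286,-0.0244,0,0],[0.08,-0.0286,-0.0244,0,0],[0.08,-0.0286,-0.0244,0,0],[0.08,-0.0286,-0.0244,0,0],[0.08,0,0,0,0],[0.08,0,0,0,0]]]'

```text
clock: 9.32
position: [396.6, 325.0, 208.5]
tool_rot: [1.0, 0.001, 0.0, -0.0]
contact_force: [-0.7, 0.1, -0.2]
grip_width: 0.939
finger_force: 0.0
```

Run:
```python
from h import *
p,d=optics.grab_frame('side');q,d=optics.grab_frame('top')
cv2.imwrite('pics/s3.png',np.hstack([cv2.resize(x,(400,400)) for x in(p[180:280,160:260],q[130:210,170:250])])[:,:,::-1])
print(robot.sense()['position'])
```

```text
[396.93546658 324.66372841 208.07623267]
```

View pics/s3.png

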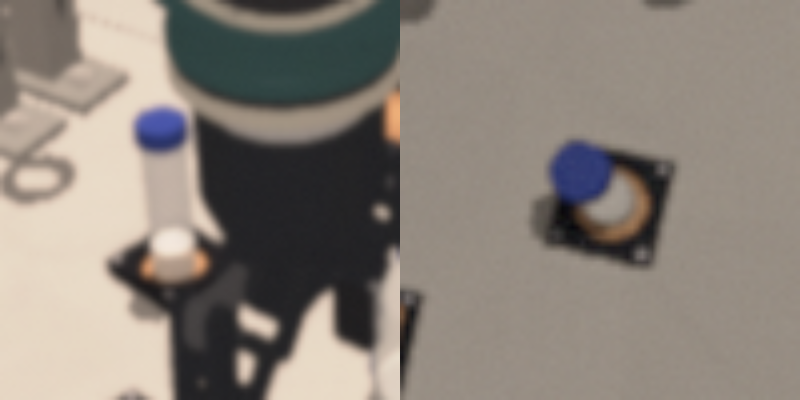

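The tube stands upright in the small pocket. Next is the jar. I'll grip its 56 mm body below the shoulder, which leaves the palm clear of the 80 mm top.

Call:
step_arm --commands '[[[0.085,0,0,0.03,0],[0.085,0,0,0.03,0],[0.085,0,0,0.03,0],[0.085,0,0,0.03,0],[0.085,0,0,0.02,0],[0.085,0,0,0.013,0],[0.085,0,0,0,0],[0.065,0,0,0,0],[0.055,0,0,0,0],[0.04,0,0,0,0],[0.04,0,0,0,0],[0.04,0,0,0,0],[0.04,0,0,0,0]]]'

```text
clock: 11.05
position: [396.9, 325.7, 56.4]
tool_rot: [1.0, 0.001, 0.001, -0.001]
contact_force: [-2.8, 0.1, 10.4]
grip_width: 0.622
finger_force: 62.0
```

Call:
step_arm --commands '[[[0.04,0,0,-0.01,0],[0.04,0,0,-0.03,0],[0.04,0,0,-0.035,0],[0.04,0,0,-0.035,0],[0.04,0,0,-0.035,0],[0.04,0,0,-0.035,0],[0.04,0,0,0,0]]]'

```text
clock: 11.92
position: [396.9, 325.5, 238.0]
tool_rot: [1.0, 0.001, 0.002, -0.001]
contact_force: [0.3, -0.5, -2.1]
grip_width: 0.624
finger_force: 63.8
```

Call:
step_arm --commands '[[[0.04,0.0113,0.02,0,0],[0.04,0.0113,0.0391,0,0],[0.04,0.0113,0.0391,0,0],[0.04,0.0113,0.0391,0,0],[0.04,0.0113,0.0391,0,0],[0.04,0.0113,0.0391,0,0],[0.04,0.0113,0.0391,0,0],[0.04,0.0113,0.0391,0,0],[0.04,0.0113,0.0391,0,0],[0.04,0.0113,0.0391,0,0],[0.04,0.0113,0.0391,0,0],[0.04,0.0113,0.0391,0,0],[0.04,0.0113,0.0391,0,0],[0.04,0.0113,0.0391,0,0],[0.04,0.0113,0.0391,0,0],[0.04,0.0113,0.0391,0,0],[0.04,0,0.0191,0,0],[0.04,0,0,0,0],[0.04,0,0,0,0]]]'

```text
clock: 14.3
position: [577.6, -299.4, 234.5]
tool_rot: [1.0, 0.001, -0.0, -0.0]
contact_force: [-0.0, 0.2, -1.5]
grip_width: 0.624
finger_force: 63.8
```

Call:
step_arm --commands '[[[0.04,0,0,0.035,0],[0.04,0,0,0.035,0],[0.04,0,0,0.035,0],[0.04,0,0,0.033,0],[0.04,0,0,0.02,0],[0.04,0,0,0,0],[0.04,0,0,0,0]]]'

```text
clock: 15.18
position: [578.5, -300.4, 78.3]
tool_rot: [1.0, 0.001, 0.001, 0.0]
contact_force: [-0.2, -0.0, -2.1]
grip_width: 0.623
finger_force: 63.8
```

Run:
```python
from h import *
p,d=optics.grab_frame('side');cv2.imwrite('pics/s4.png',cv2.resize(p[120:230,230:370],None,fx=4,fy=4)[:,:,::-1])
s=robot.sense();print(s['position'],s['contact_force'])
```

```text
[ 578.53162517 -300.47276013   78.47128105] [-1.17146597 -0.58023333 -1.6691461 ]
```

View pics/s4.png

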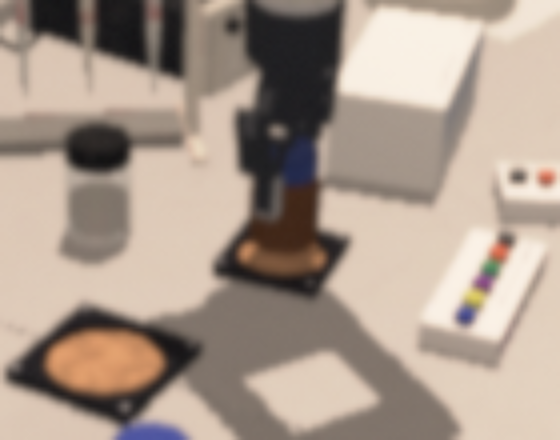

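The jar hangs upright over the medium pocket at about (283,255). Lower it 19 mm.

Call:
step_arm --commands '[[[0.04,0,0,0.009,0],[0.04,0,0,0.005,0],[0.04,0,0,0.002,0],[0.04,0,0,0.001,0],[0.04,0,0,0.001,0],[0.04,0,0,0,0]]]'

```text
clock: 15.98
position: [578.0, -300.3, 59.5]
tool_rot: [1.0, 0.001, 0.0, 0.0]
contact_force: [-2.6, 3.3, 4.3]
grip_width: 0.619
finger_force: 64.4
```

Call:
step_arm --commands '[[[0.04,0,0,0.0005,0],[0.055,0,0,0,0],[0.065,0,0,0,0],[0.075,0,0,0,0],[0.085,0,0,0,0],[0.085,0,0,0,0],[0.085,0,0,-0.015,0],[0.085,0,0,-0.035,0],[0.085,0,0,-0.045,0],[0.085,0,0,-0.045,0],[0.085,0,0,-0.04,0]]]'

```text
clock: 17.35
position: [577.8, -300.2, 241.4]
tool_rot: [1.0, 0.001, 0.001, 0.0]
contact_force: [0.2, -0.7, -0.5]
grip_width: 0.997
finger_force: 0.0
```

Call:
step_arm --commands '[[[0.085,-0.0123,-0.0415,0,0],[0.085,-0.0123,-0.0415,0,0],[0.085,-0.0123,-0.0415,0,0],[0.085,-0.0123,-0.0415,0,0],[0.085,-0.0123,-0.0415,0,0],[0.085,-0.0123,-0.0415,0,0],[0.085,-0.0123,-0.0415,0,0],[0.085,-0.0123,-0.0415,0,0],[0.085,-0.0123,-0.0415,0,0],[0.085,-0.0123,-0.0415,0,0],[0.085,0,0,0,0],[0.085,0,0,0,0]]]'

```text
clock: 18.85
position: [454.4, 114.4, 239.0]
tool_rot: [1.0, 0.001, 0.0, 0.0]
contact_force: [0.5, -0.4, 0.1]
grip_width: 0.993
finger_force: 0.0
```

Run:
```python
from h import *
p,d=optics.grab_frame('side');q,d=optics.grab_frame('top')
cv2.imwrite('pics/s5.png',np.hstack([cv2.resize(x,(400,400)) for x in(p[120:220,250:350],q[150:230,320:400])])[:,:,::-1])
print(robot.sense()['position'])
```

```text
[454.60638893 113.85492848 238.59339727]
```

View pics/s5.png

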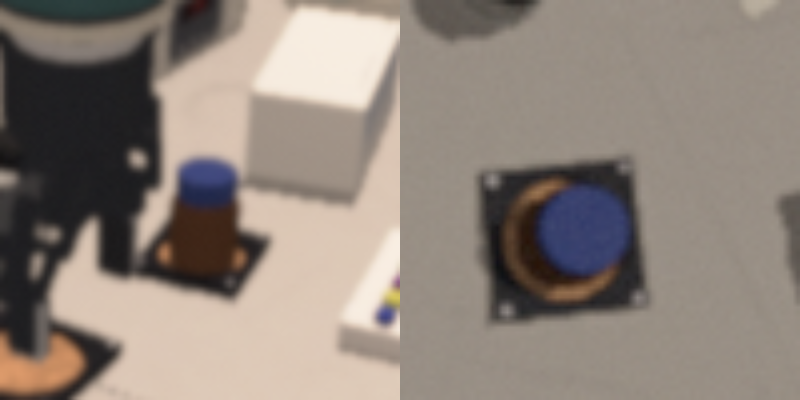

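The jar stands upright in the medium pocket. Next is the bottle, gripped by its cap.

Call:
step_arm --commands '[[[0.085,0.0005,-0.001,0.025,0],[0.085,0,0,0.03,0],[0.085,0,0,0.025,0],[0.085,0,0,0.015,0],[0.085,0,0,0.006,0],[0.085,0,0,0,0],[0.06,0,0,0,0],[0.05,0,0,0,0],[0.03,0,0,0,0],[0.03,0,0,0,0],[0.03,0,0,0,0],[0.03,0,0,0,0]]]'

```text
clock: 20.45
position: [455.3, 115.7, 138.1]
tool_rot: [1.0, 0.001, 0.001, -0.0]
contact_force: [-0.4, 1.2, 6.7]
grip_width: 0.525
finger_force: 61.4
```

Call:
step_arm --commands '[[[0.03,0,0,-0.01,0],[0.03,0,0,-0.025,0],[0.03,0,0,-0.025,0],[0.03,0,0,0,0],[0.03,0.0104,0.0136,0,0],[0.03,0.0207,0.0271,0,0],[0.03,0.0207,0.0271,0,0],[0.03,0.0207,0.0271,0,0],[0.03,0.0207,0.0271,0,0],[0.03,0.0207,0.0271,0,0],[0.03,0.0207,0.0271,0,0],[0.03,0.0207,0.0271,0,0],[0.03,0.0104,0.0136,0,0],[0.03,0,0,0,0],[0.03,0,0,0.02,0],[0.03,0,0,0.015,0],[0.03,0,0,0,0],[0.03,0,0,0,0]]]'

```text
clock: 22.7
position: [620.8, -100.8, 162.5]
tool_rot: [1.0, 0.001, 0.0, 0.0]
contact_force: [0.9, 0.9, -2.3]
grip_width: 0.521
finger_force: 61.9
```

Run:
```python
from h import *
p,d=optics.grab_frame('side');cv2.imwrite('pics/s6.png',cv2.resize(p[120:260,200:340],None,fx=4,fy=4)[:,:,::-1])
s=robot.sense();print(s['position'],s['contact_force'])
```

```text
[ 620.99156191 -100.93807724  162.81384588] [-0.49596493 -0.15032056 -2.1140607 ]
```

View pics/s6.png

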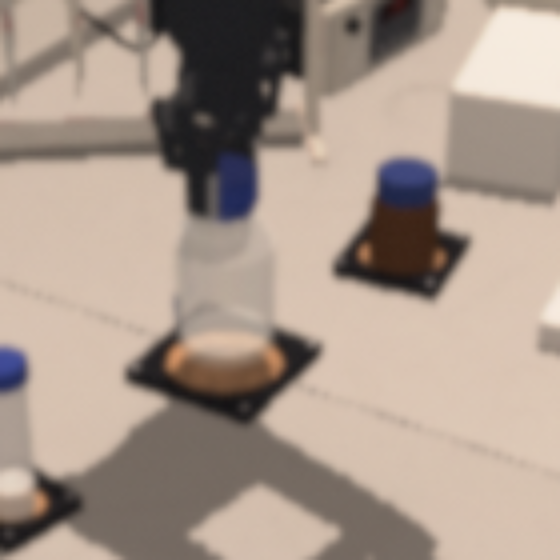

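The bottle hangs upright over the large pocket at about (225,360). Its floor height is at TCP z of about 141, so I lower about 21 mm.

Call:
step_arm --commands '[[[0.03,0,0,0.01,0],[0.03,0,0,0.006,0],[0.03,0,0,0.002,0],[0.03,0,0,0.0015,0],[0.03,0,0,0.001,0],[0.03,0,0,0.0005,0],[0.03,0,0,0,0]]]'

```text
clock: 23.62
position: [620.9, -101.1, 141.3]
tool_rot: [1.0, 0.001, 0.0, 0.0]
contact_force: [1.4, -0.1, -2.0]
grip_width: 0.529
finger_force: 62.0
```

Call:
step_arm --commands '[[[0.03,0,0,0.0006,0],[0.03,0,0,0.0006,0],[0.03,0,0,0,0]]]'

```text
clock: 24.0
position: [621.3, -101.1, 141.1]
tool_rot: [1.0, 0.001, 0.001, 0.0]
contact_force: [-0.3, 1.6, 6.5]
grip_width: 0.523
finger_force: 62.8
```

On the floor at 6.5 N. Release, rise, move above the dyes, then turn.

Call:
step_arm --commands '[[[0.045,0,0,0,0],[0.055,0,0,0,0],[0.065,0,0,0,0],[0.075,0,0,0,0],[0.085,0,0,0,0],[0.085,0,0,-0.015,0],[0.085,0,0,-0.04,0],[0.085,0,0,-0.045,0],[0.085,-0.0231,0.0246,0,0],[0.085,-0.0231,0.0246,0,0],[0.085,-0.0231,0.0246,0,0],[0.085,-0.0231,0.0246,0,0],[0.085,-0.0231,0.0246,0,0],[0.085,-0.0231,0.0246,0,0],[0.085,-0.0231,0.0246,0,0],[0.085,-0.0231,0.0246,0,0],[0.085,-0.0231,0.0246,0,0],[0.085,0,0,0,0]]]'

```text
clock: 26.25
position: [412.1, -324.0, 241.3]
tool_rot: [1.0, -0.001, 0.0, 0.0]
contact_force: [0.3, -0.5, 0.3]
grip_width: 0.995
finger_force: 0.0
```

Call:
step_arm --commands '[[[0.085,0,0,0,-9.62],[0.085,0,0,0,-9.62],[0.085,0,0,0,-9.62],[0.085,0,0,0,-9.62],[0.085,0,0,0,-9.62],[0.085,0,0,0,-9.62],[0.085,0,0,0,-9.62],[0.085,0,0,0,-9.62],[0.085,0,0,0,-9.62],[0.085,0,0,0,-9.62],[0.085,0,0,0,0]]]'

```text
clock: 27.62
position: [413.7, -322.3, 240.7]
tool_rot: [0.668, 0.745, 0.0, 0.0]
contact_force: [-0.2, 0.0, -0.2]
grip_width: 0.996
finger_force: 0.0
```

Run:
```python
from h import *
p,d=optics.grab_frame('side');q,d=optics.grab_frame('top')
cv2.imwrite('pics/s7.png',np.hstack([cv2.resize(x,(400,400)) for x in(p[100:260,210:420],q[150:290,250:410])])[:,:,::-1])
s=robot.sense();R=s['tool_rot'];print(s['position'],R,2*np.degrees(np.arctan2(R[1],R[0])),s['joint_pos'][5])
```

```text
[ 413.48756715 -322.49451665  240.47108933] [6.68768898e-01 7.43470316e-01 4.03699246e-05 2.20419420e-04] 96.05575989173228 -0.8167645653352814
```

View pics/s7.png

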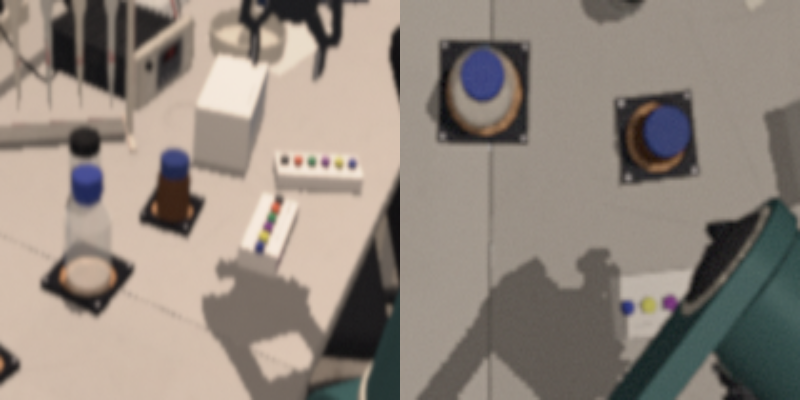

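The jar and bottle sit upright in their pockets, and the gripper is over the wanted tray. For the finger reach at about 60 mm opening, I measure the tip height in the earlier jar picture s4, where the tip is at crop pixel (266,218).

Run:
```python
from h import *
c=optics.camera_info('side');K,R,t=c['intrinsics'],np.array(c['R']),np.array(c['t'])
for ah in(10,15,20,25,30):
  o=[]
  for y in(-272,-258):
    for x in(567,589):
      q=K@(R@np.array([x,y,78.4-ah])+t);q=q[:2]/q[2];o.append(((q-[230,120])*4).round())
  print(ah,np.array(o).tolist())
```

```text
10 [[277.0, 203.0], [252.0, 196.0], [269.0, 211.0], [244.0, 203.0]]
15 [[277.0, 209.0], [252.0, 201.0], [269.0, 216.0], [243.0, 209.0]]
20 [[277.0, 214.0], [251.0, 207.0], [268.0, 222.0], [243.0, 215.0]]
25 [[276.0, 220.0], [251.0, 212.0], [268.0, 228.0], [243.0, 220.0]]
30 [[276.0, 225.0], [251.0, 218.0], [268.0, 233.0], [243.0, 226.0]]
```

The tips stand about 20 mm ahead of the TCP at this opening. I grip the tray at TCP z = 32, which puts the tips at about 12 mm and clear of the plate top when the tray is placed.

Call:
step_arm --commands '[[[0.085,0,0,0.04,0],[0.085,0,0,0.045,0],[0.085,0,0,0.045,0],[0.085,0,0,0.04,0],[0.085,0,0,0.025,0],[0.085,0,0,0.0135,0],[0.085,0,0,0,0],[0.07,0,0,0,0],[0.06,0,0,0,0],[0.045,0,0,0,0],[0.045,0,0,0,0],[0.045,0,0,0,0],[0.045,0,0,0,0]]]'

```text
clock: 29.35
position: [413.8, -323.2, 33.3]
tool_rot: [0.667, 0.745, 0.0, 0.001]
contact_force: [-2.9, 2.3, 9.6]
grip_width: 0.707
finger_force: 63.2
```

Call:
step_arm --commands '[[[0.045,0,0,-0.01,0],[0.045,0,0,-0.02,0],[0.045,0,0,-0.03,0],[0.045,0,0,-0.035,0],[0.045,0,0,-0.035,0],[0.045,0,0,-0.035,0],[0.045,0,0,-0.025,0],[0.045,0,0,0,5.8],[0.045,0,0,0,5.8],[0.045,0,0,0,5.8],[0.045,0,0,0,0]]]'

```text
clock: 30.72
position: [413.1, -322.7, 222.9]
tool_rot: [0.772, 0.635, 0.0, 0.001]
contact_force: [0.2, 0.1, -0.6]
grip_width: 0.704
finger_force: 65.9
```

Run:
```python
from h import *
p,d=optics.grab_frame('side');cv2.imwrite('pics/s8.png',cv2.resize(p[60:240,230:430],None,fx=3,fy=3)[:,:,::-1])
s=robot.sense();R=s['tool_rot'];a=2*np.arctan2(R[1],R[0]);D=np.array([572.5,312])-s['position'][:2]
print(s['position'],np.degrees(a),s['contact_force'],D@[np.cos(a),np.sin(a)],D@[np.sin(a),-np.cos(a)])
```

```text
[ 413.17575887 -322.72408686  222.61040167] 78.99196026379197 [-0.03419435 -0.76995327 -1.09666655] 653.4678609276597 35.19424654067378
```

View pics/s8.png

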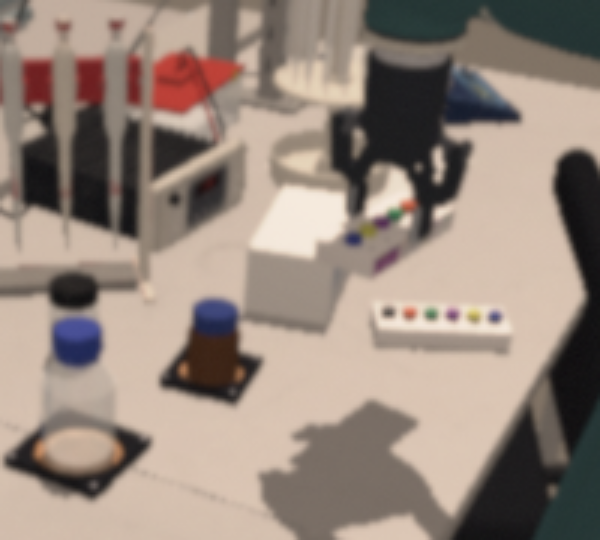

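The tray at (390,235) is held level and centred. Carry it to the oblong holder.

Call:
step_arm --commands '[[[0.045,0.019,0.001,0,0],[0.045,0.0385,0.0021,0,0],[0.045,0.0385,0.0021,0,0],[0.045,0.0385,0.0021,0,0],[0.045,0.0385,0.0021,0,0],[0.045,0.0385,0.0021,0,0],[0.045,0.0385,0.0021,0,0],[0.045,0.0385,0.0021,0,0],[0.045,0.0385,0.0021,0,0],[0.045,0.0385,0.0021,0,0],[0.045,0.0385,0.0021,0,0],[0.045,0.0385,0.0021,0,0],[0.045,0.0385,0.0021,0,0],[0.045,0.0385,0.0021,0,0],[0.045,0.0385,0.0021,0,0],[0.045,0.0385,0.0021,0,0],[0.045,0.0385,0.0021,0,0],[0.045,0.019,0.001,0,0],[0.045,0,0,0,0],[0.045,0,0,0,0]]]'

```text
clock: 33.28
position: [574.1, 311.5, 221.6]
tool_rot: [0.772, 0.635, -0.0, 0.0]
contact_force: [0.7, -0.1, -0.3]
grip_width: 0.704
finger_force: 65.9
```

Call:
step_arm --commands '[[[0.045,0,0,0.03,0],[0.045,0,0,0.035,0],[0.045,0,0,0.035,0],[0.045,0,0,0.035,0],[0.045,0,0,0.025,0],[0.045,0,0,0.008,0],[0.045,0,0,0,0],[0.045,0,0,0,0]]]'

```text
clock: 34.28
position: [575.0, 312.1, 55.1]
tool_rot: [0.772, 0.635, 0.001, 0.0]
contact_force: [-0.1, 0.8, -1.3]
grip_width: 0.707
finger_force: 65.8
```

Run:
```python
from h import *
p,d=optics.grab_frame('side');cv2.imwrite('pics/s9.png',cv2.resize(p[220:380,90:260],None,fx=3.5,fy=3.5)[:,:,::-1])
s=robot.sense();R=s['tool_rot'];a=2*np.arctan2(R[1],R[0]);D=np.array([572.5,312])-s['position'][:2]
print(s['position'],np.degrees(a),s['contact_force'],D@[np.cos(a),np.sin(a)],D@[np.sin(a),-np.cos(a)])
```

```text
[574.91673038 312.18451367  54.93766098] 78.86450392370284 [ 0.42654643 -0.25237137 -1.97314678] -0.6477826728161553 -2.335595992952685
```

View pics/s9.png

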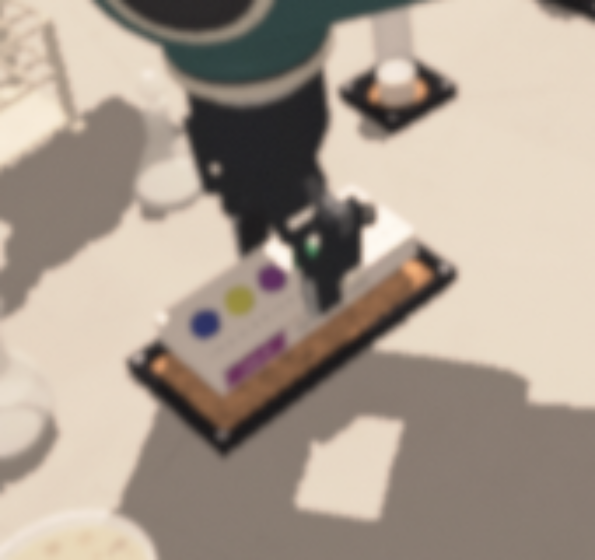

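The tray is aligned over the oblong pocket. Trim 2 mm toward the robot and lower about 18.5 mm.

Call:
step_arm --commands '[[[0.045,0,-0.002,0.006,0],[0.045,0,0,0.006,0],[0.045,0,0,0.003,0],[0.045,0,0,0.002,0],[0.045,0,0,0.001,0],[0.045,0,0,0.0005,0],[0.045,0,0,0,0]]]'

```text
clock: 35.2
position: [572.4, 312.4, 36.4]
tool_rot: [0.772, 0.635, -0.0, 0.0]
contact_force: [-9.4, -4.4, 13.9]
grip_width: 0.702
finger_force: 67.6
```

Contact came at the expected floor height. Release, opening only a little at first, then rise and look.

Call:
step_arm --commands '[[[0.063,0,0,0,0],[0.068,0,0,0,0],[0.075,0,0,0,0],[0.08,0,0,0,0],[0.08,0,0,-0.01,0],[0.08,0,0,-0.03,0],[0.08,0,0,-0.045,0],[0.08,0,0,-0.045,0],[0.08,0,0,-0.045,0],[0.08,-0.04,0,0,0],[0.08,-0.05,-0.01,0,0],[0.08,-0.05,-0.02,0,0],[0.08,-0.05,-0.02,0,0],[0.08,-0.04,-0.02,0,0],[0.08,0,0,0,0],[0.08,0,0,0,0]]]'

```text
clock: 37.2
position: [459.7, 100.5, 210.8]
tool_rot: [0.772, 0.635, 0.001, 0.0]
contact_force: [0.2, -0.2, 0.6]
grip_width: 0.936
finger_force: 0.0
```

Run:
```python
from h import *
p,d=optics.grab_frame('side');q,d=optics.grab_frame('top')
cv2.imwrite('pics/s10.png',np.hstack([cv2.resize(x,(400,400)) for x in(p[220:380,90:250],q[110:290,80:380])])[:,:,::-1])
W=cloud('top',d);m=np.zeros(d.shape,bool);m[175:220,104:178]=1;m&=(W[...,2]>17)&(W[...,2]<29)
R=cv2.minAreaRect(plane('top',np.argwhere(m)[:,::-1].astype(float),25)[:,:2].astype(np.float32));print(R,np.median(W[m][:,2]))
b=masks(q)[0]
for u,v,z in((207,165,119),(283,177,145),(358,196,83)):
  k=(blob(b,u,v,18)>0);print(k.sum(),W[k&(abs(W[...,2]-z)<10)].mean(0).round(1))
print(robot.sense()['position'],robot.sense()['clock'])
```

```text
((574.8020629882812, 310.65594482421875), (153.00808715820312, 86.49443054199219), 81.90272521972656) 24.794985284729265
98 [652.8 104.  119.3]
199 [619.9 -99.9 144.6]
132 [ 576.6 -297.    83.1]
[459.76320797 100.87816319 210.20168306] 37.3
```

View pics/s10.png

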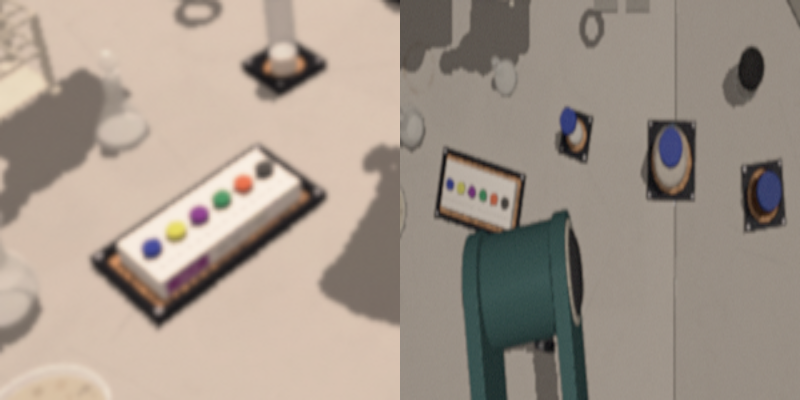

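The tray lies flat in the oblong pocket with its top at 24.8 mm, where 25 is right. The three caps read 119, 145 and 83 mm, which puts each one on its pocket floor. The bystanders have not moved and the arm is clear, so I hand in.

```bash
python3 -c "
from plant import robot
print(robot.finish_job())"
```

```text
the job is handed in; nothing more can be done
None
```

The job is handed in: tube, jar, bottle and dyes (in that order) each stand upright on the floor of their matching pocket, nothing tipped, the specimen jar and flask not touched, at 37 s on the clock.

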